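# Slide the mixing pot onto the paint scale and tare it

## Robot

A 6-joint arm with a two-finger parallel gripper is mounted at the origin on the work surface. World frame = base frame: x ahead of the robot, y to its left, z up, the work surface at z = 0. Lengths are in m, angles in rad, forces in N, time in s.
With the tool pointing down it reaches from about 0.375 to 0.9 m from the base axis. Payload 3.1 kg.
Tool frame: the origin (TCP) lies midway between the tips of the shut fingers; the grasp point (between the pads) lies 19 mm behind it; z points along the fingers, x is the direction in which the jaws open and shut, and the axes are right-handed (so a half turn about z gives the same grasp; the last joint's range is limited). The gripper opens to 85 mm and grips with 20 to 120 N. Pads are 22 mm wide; open, the fingers measure 114 mm over their backs; the gripper's body (76 mm by 85 mm) begins 54 mm behind the grasp point. The pads swing forward as they close: fully open they stand 13 mm farther back than shut.
Start: joints at [-1.292, 0.527, 1.433, -0, 1.181, -0.178], TCP at [0.276, -0.561, 0.231] pointing down, gripper open.
Joint ranges: [-3.08, 3.08], [-0.75, 2.2], [0.22, 2.44], [-1.43, 4.57], [0, 2.65], [-2.85, 2.85]. Speed limits (rad/s): [2.79, 2.79, 3.14, 3.14, 3.14, 3.14].

## Interface

Orientations are given as a unit quaternion [x, y, z, w].
In Python, from station import * gives the robot as it stands.
- The arm moves only by the tool servo_tool, never from a script. Its argument "targets" is a list of rows, each a list of 6 numbers: the shift along the tool's x, y, z in mm, then the turn, a rotation vector about the tool's x, y, z in degrees. A call has 1 to 10 rows; each row is the pose to reach, as a shift and turn from the pose commanded when the call began, along the tool's axes at that moment; what a row does not reach only later rows make up. A row lasts 1/8 s, in which the tool goes at most 62.5 mm and 10.7 degrees, less where a joint would pass 70% of its speed; a pose out of reach is approached as far as the arm can. A call with a gripper value outside its range is refused whole. "gripper" is the finger opening in mm, from 0 to 85.4, set as the call begins (left out, the last holds). The fingers move at their own pace and stop on an object; "newtons" is the grip in N (left out, the last holds). Time passes only in rows, so rows that repeat a pose let the fingers close. It gives the time, the measured TCP pose, the force and the opening at its end, in the units of the state.
- sense(): the state, without advancing time (a new reading comes with each control period).
- snapshot(name): name is "scene" or "top" or "wrist"; returns a dict with "color" (384x512x3 uint8, red, green, blue), "vfov" (degrees; the focal length in pixels is half the picture's height over the tangent of half this angle, whatever the lens; pixels are square), "cx", "cy" (the principal point, pixels), "R" (3x3) and "t" (3): a world point X has camera coordinates R X + t. Camera axes: x right, y down, z forward; pixel columns grow to the right and rows downward; lengths in m; the calibration is good to about 2 mm. The wrist camera is an equidistant fisheye: a pixel r from the principal point sees the ray r / f radians off the axis. A picture is of the moment at which its call begins. There is no depth.
- sign_off(): hands the job in, once; it reports no verdict.
The state is a dict: "t": time; "q": joint angles; "qd": joint speeds; "tau": joint torques, N m; "tcp_pos": TCP position; "tool_rot": TCP orientation; "force": force on the tool from outside, world axes, zero at the start; "ft_torque": the same for the moment, N m; "finger_gap": opening from 0.0 (shut) to 1.0 (fully open).
Only numpy, scipy, OpenCV 4.12 (cv2) and the standard library are available. Lean on these libraries where they do the work, as an engineer would, in place of code of your own. Each camera call takes 0.05 s, during which the arm holds its last target. There are 200 camera calls.

## Task

Push the orange mixing pot along the scale's channel, sliding it without lifting or tipping it, until it stands against the black stop on the round weighing pan. Then reach a closed fingertip into the well of the white tare key, press the key right down for a moment, and draw back out so that it springs up, with the pot still on the pan. Leave the red key and all the other things on the table alone.

Things in the scene. Friction and masses are not known exactly. Their poses are not given: they have to be found in the camera images.
- scale: grey paint scale fixed to the table, a block 45 mm high. Origin at table level; x points from key panel to channel (roughly away from the robot), y along the channel, z up. Spans x -127 to 92, y -165 to 185 mm. Channel: the deck between two aluminium rails 8 mm high and 78 mm apart, centred on x = 30 mm, open at +y. Key panel: x -127 to -33, with two wells at x = -95, y = 60 and -60 mm.
- pan (a point): centre of the round steel weighing pan (75 mm diameter), flush with the deck 45 mm above the table, at x 30, y -90 mm of the scale, same axes. Just past it a black stop bar, 22 mm high, 10 mm thick, crosses the channel, its face at y = -126 mm. A pot against the stop is centred on the pan to about 1 mm along the channel and 4 mm across it.
- pot: squat empty orange mixing pot, open on top, outer diameter 70 mm, height 48 mm, wall 3 mm, 0.1 to 0.21 kg; origin under its centre, z up. It stands in the channel on the deck, 140 to 200 mm from the pan's centre towards the scale's +y, and slides freely between the rails.
- tare_key_top (a point): centre of the top face of the white tare key (30 x 30 mm), 16 mm below the rim of a square black well 44 x 44 mm wide with a white outline. The rim is level with the panel, 45 mm above the table; the well's floor is 26 mm below the rim. Well sides are parallel to the scale's x and y. The point moves down with the key. Which of the two wells is the white one varies.
- tare_key (a joint): how far the white tare key is pressed, in m: 0 up, 0.006 fully down; a spring resists with about 1.2 N at first and 5 N fully down and returns it. It counts as pressed beyond 0.0045.
- off_key_top (a point): centre of the top face of the red key in the other well (red outline), same sizes as the white one; do not press it.
- off_key (a joint): how far the red key is pressed, in m: 0 up, 0.006 fully down; same spring.
- tin_lid: flat brass tin lid, 42 mm diameter, 12 mm high, lying on the scale's key panel beyond one of the wells; origin under its centre; leave it alone
- ink_jar: small ink jar with black cap, 44 mm diameter, 60 mm high, standing on the table just behind the scale; origin under its centre; leave it alone
- spare_pot: blue pot of the same size as the orange one, standing on the table away from the scale; origin under its centre; leave it alone
- spray_can: red spray can, 64 mm diameter, 180 mm high, on the table; origin under its centre; leave it alone
- water_pot: white ceramic water cup, rim 84 mm diameter, 85 mm high, on the table; origin under its centre; leave it alone
- brush: paint brush lying on the table; leave it alone
- tape_roll: roll of blue masking tape, 90 mm diameter, 24 mm high, flat on the table; origin under its centre; leave it alone
There are look-alikes about, which are no part of the job. Leave any green or yellow look-alike of the part that bears off_key_top alone.

How it is judged:
On the way, in this order (a step that is already met when the one before it is completed fails the run):
1. the orange pot stands upright on the pan, against the stop, at rest (horizontal distance between pot and pan below 0.012 m and height (world z) of pot between 0.04 and 0.05 m and angle between pot's own z axis and vertical below 0.1 rad and linear speed of pot below 0.02 m/s), for 0.2 s.
2. with the pot on the pan, the white tare key is pressed right down (horizontal distance between pot and pan below 0.012 m and height (world z) of pot between 0.04 and 0.05 m and angle between pot's own z axis and vertical below 0.1 rad and value of joint tare_key above 0.0045 m), for 0.2 s.
At the end, for the whole second after the job is handed in: the orange pot stands upright and at rest on the deck with its centre within 12 mm of the pan's centre, and both keys are up again (less than 1.5 mm down) (horizontal distance between pot and pan below 0.012 m and height (world z) of pot between 0.04 and 0.05 m and angle between pot's own z axis and vertical below 0.1 rad and linear speed of pot below 0.01 m/s and value of joint each of tare_key, off_key below 0.0015 m); the robot touches nothing.
It fails at once if the orange pot is lifted off the deck (by more than 8 mm) or tipped (more than 0.3 rad) (height (world z) of pot above 0.053 m or angle between pot's own z axis and vertical above 0.3 rad).
It fails at once if the red key is pressed (more than 2 mm) (value of joint off_key above 0.002 m).
It fails at once if another thing on the table or scale is moved by more than 20 mm (distance of any of tin_lid, ink_jar, spare_pot, spray_can, water_pot, brush, tape_roll from where it was at the start of the episode above 0.02 m).
It also fails if it takes over 48 s, if anything falls off the work surface, if the arm or the gripper's body presses on something with over 40 N, if the wrist force passes 120 N, or if a joint passes its speed limit or range.

## Working session

There is one attempt and no reset: what is moved stays moved. The work goes in short steps, Python scripts to look and compute and a tool call to move; the robot and the scene stay as the last step left them, time stands still between calls to the robot, and variables do not carry over. Pictures are saved under pics/ and viewed, about 8 in all and at most 12, crops included, and the job is handed in when it is done.

Besides the shell and the picture viewer there is one more tool, called after "Request:" as name(argument=value, ...), one argument or row to a line, values as JSON. servo_tool: Moves the arm, as the interface text tells. Its arguments: {"type":"object","properties":{"targets":{"type":"array","items":{"type":"array","items":{"type":"number"}}},"gripper":{"type":"number"},"newtons":{"type":"number"}},"required":["targets"]}

```bash
mkdir -p pics; ls; python3 - <<'E'
from station import *
import cv2,numpy as np,pickle
s=sense();print(s)
d={}
for n in("scene","top","wrist"):
    p=snapshot(n);d[n]=p;print(n,p["vfov"],p["cx"],p["cy"],np.round(p["R"],3).tolist(),np.round(p["t"],3))
    cv2.imwrite(f"pics/{n}0.png",p["color"][:,:,::-1])
pickle.dump(d,open("d0.pkl","wb"))
E
```

```text
pics
{'t': 0.0, 'q': array([-1.29250993e+00,  5.28446380e-01,  1.43391886e+00,  1.06612782e-05,
        1.18140075e+00, -1.78469538e-01]), 'qd': array([ 0.00174237,  0.00076903, -0.00025733, -0.00126706,  0.00010451,
        0.00026001]), 'tau': array([-1.47728391e-03, -4.42349732e+01, -1.78026187e+01, -3.04783598e-04,
        8.46353068e-03,  3.05708525e-06]), 'tcp_pos': array([ 0.27549342, -0.56019988,  0.23034051]), 'tool_rot': array([ 8.48832604e-01, -5.28660600e-01, -8.02460386e-04, -7.32756337e-04]), 'force': array([ 0.24576189, -0.46181607, -0.87103374]), 'ft_torque': array([-0.01731152, -0.06080706, -0.04747663]), 'finger_gap': 0.9979821929643935}
scene 49.975470401896374 254.9281368437082 189.8570994067879 [[0.086, 0.996, -0.007], [0.763, -0.071, -0.642], [-0.64, 0.05, -0.767]] [-0.04  -0.376  1.465]
top 48.479696017263784 252.04111286815893 192.89690111924358 [[-0.012, -1.0, 0.001], [-0.994, 0.012, -0.109], [0.109, -0.003, -0.994]] [0.014 0.53  1.12 ]
wrist 65.70646984690485 252.6675352492943 195.4556224757904 [[0.442, -0.897, -0.001], [-0.861, -0.424, 0.282], [-0.253, -0.124, -0.96]] [-0.624 -0.037  0.379]
```

View pics/top0.png

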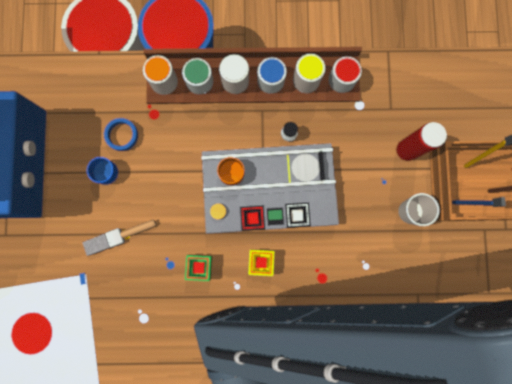

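View pics/scene0.png

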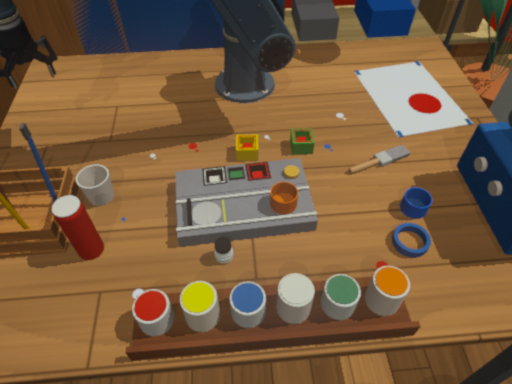

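The top view shows the candidates. Wells: white-outlined tare key at (298,215) and red at (253,217), with the green display at (276,215) between them. Look-alikes on the table: yellow at (262,263) and green at (199,267). Pots: orange at (231,171) in the channel, blue at (102,171), and an orange paint pot on the rack at (158,70). I choose the white well at (298,215) and the pot at (231,171), and will check both in a crop.

```bash
cat > h.py <<'E'
import numpy as np,cv2
from scipy.spatial.transform import Rotation as Ro
def ray(p,uv,fish=False):
    f=192/np.tan(np.radians(p["vfov"]/2)); d=np.array([(uv[0]-p["cx"])/f,(uv[1]-p["cy"])/f])
    if fish:
        r=np.hypot(*d); c=np.array([*(d/r*np.sin(r)),np.cos(r)]) if r>0 else np.array([0,0,1.])
    else: c=np.array([*d,1.])
    R=np.array(p["R"]); return -R.T@np.array(p["t"]),R.T@c
def onz(p,uv,z,fish=False):
    o,d=ray(p,uv,fish); return o+d*(z-o[2])/d[2]
def pix(p,X,fish=False):
    f=192/np.tan(np.radians(p["vfov"]/2)); c=np.array(p["R"])@X+p["t"]
    if fish:
        r=np.hypot(c[0],c[1]);k=np.arctan2(r,c[2])/r
    else: k=1/c[2]
    return np.array([p["cx"]+f*c[0]*k,p["cy"]+f*c[1]*k])
E
python3 - <<'E'
from h import *
import pickle
d=pickle.load(open("d0.pkl","rb"));p=d["top"];im=p["color"]
for n,uv,z in(("white",(298,215),.045),("red",(253,217),.045),("pan",(306,168),.045),("potrim",(231,171),.093),("lid",(218,211),.057),("jar",(290,129),.06),
 ("TL",(203,153),.045),("BL",(207,233),.045),("BR",(338,227),.045),("TR",(333,147),.045),("can",(433,134),.18),("cup",(425,209),.085)):
    print(n,np.round(onz(p,uv,z),3))
c=cv2.resize(im[135:245,190:350],None,fx=5,fy=5,interpolation=cv2.INTER_CUBIC)
cv2.imwrite("pics/crop.png",c[:,:,::-1])
E
```

```text
white [ 0.468 -0.113  0.045]
red [0.464 0.006 0.045]
pan [ 0.594 -0.138  0.045]
potrim [0.58  0.061 0.093]
lid [0.48  0.097 0.057]
jar [ 0.697 -0.096  0.06 ]
TL [0.638 0.138 0.045]
BL [0.424 0.127 0.045]
BR [ 0.435 -0.218  0.045]
TR [ 0.65  -0.212  0.045]
can [ 0.649 -0.424  0.18 ]
cup [ 0.477 -0.434  0.085]
```

View pics/crop.png

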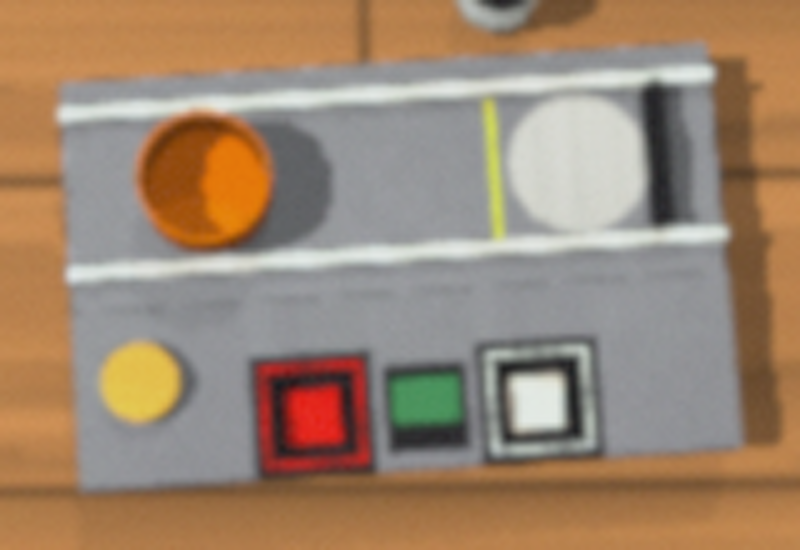

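The crop confirms the choice: the white key is in the right well at crop (540,401), the red key in the left well at (313,415), and the pot sits between the rails at (205,180). The pan is at (578,163), the stop is to its right, and the lid is beyond the red well. Next I move to a viewpoint above the scale with the tool squared up and the fingers shut.

Request:
servo_tool(
  targets=[
    [-40,-47,-2,0,0,-7],
    [-80,-94,-4,0,0,-14],
    [-120,-141,-6,0,0,-21],
    [-160,-188,-8,0,0,-28],
    [-200,-236,-10,0,0,-35],
    [-240,-283,-12,0,0,-42],
    [-280,-330,-14,0,0,-49],
    [-320,-377,-16,0,0,-56],
    [-358,-422,-18,0,0,-62],
    [-395,-467,-20,0,0,-66],
  ],
  gripper=0,
  newtons=40,
)

```text
t: 1.4
tcp_pos: [0.521, 0.0016, 0.2513]
tool_rot: [1.0, 0.02, 0.0, 0.0]
force: [2.5, -0.6, 0.6]
finger_gap: -0.003
```

Request:
servo_tool(
  targets=[
    [0,0,0,0,0,0],
    [0,0,0,0,0,0],
    [0,0,0,0,0,0],
  ],
)

```text
t: 1.78
tcp_pos: [0.52, -0.0016, 0.2511]
tool_rot: [1.0, 0.018, -0.0, 0.0]
force: [-0.5, 0.9, 0.5]
finger_gap: -0.004
```

```bash
cat > snap.py <<'E'
from station import *
from h import *
import sys,pickle
s=sense();p=snapshot("wrist");pickle.dump((s,p),open(sys.argv[1]+".pkl","wb"))
c=cv2.resize(p["color"],None,fx=1.5,fy=1.5,interpolation=cv2.INTER_CUBIC)
cv2.imwrite(f"pics/{sys.argv[1]}.png",c[:,:,::-1])
print(s["t"],s["tcp_pos"],Ro.from_quat(s["tool_rot"]).as_matrix().round(4).tolist(),s["force"],s["finger_gap"])
E
python3 snap.py w1
```

```text
1.775 [ 0.51999949 -0.00163113  0.25110407] [[0.9994, 0.0358, -0.0009], [0.0358, -0.9994, -0.0001], [-0.0009, 0.0001, -1.0]] [-0.52383934  0.90950931  0.47061519] -0.0038408264021435336
```

View pics/w1.png

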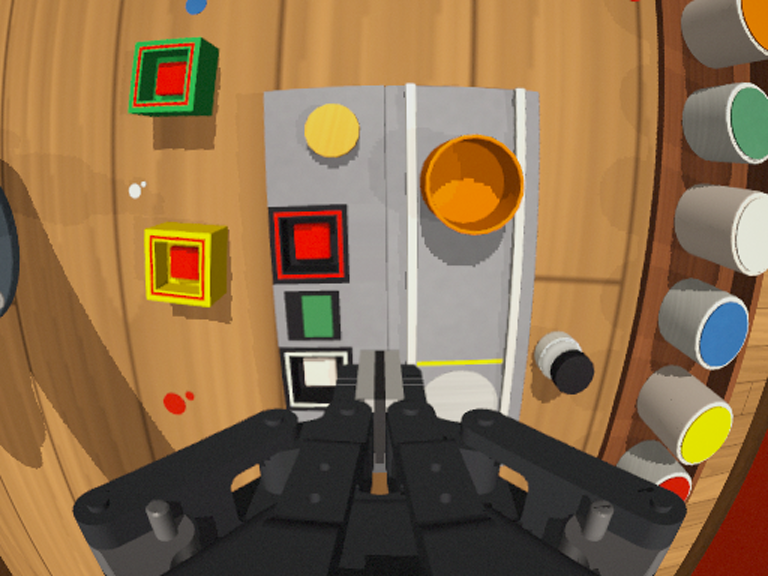

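The wrist view has image up = +y and right = +x. The pot rim is at (472,184) and the red well at (311,243). The white well is at (318,378), partly behind the fingers. The rails are at columns 411 and 520. Next I fit these.

```bash
cat > m.py <<'E'
from h import *
import pickle,sys
s,p=pickle.load(open(sys.argv[1]+".pkl","rb"));im=p["color"];hsv=cv2.cvtColor(im,cv2.COLOR_RGB2HSV)
H,S,V=[hsv[:,:,i].astype(int) for i in range(3)]
def big(m,roi):
    z=np.zeros(m.shape,np.uint8);x0,y0,x1,y1=roi;z[y0:y1,x0:x1]=m[y0:y1,x0:x1]
    c=max(cv2.findContours(z,cv2.RETR_EXTERNAL,cv2.CHAIN_APPROX_NONE)[0],key=cv2.contourArea);return c[:,0]
def world(c,z): return np.array([onz(p,q,z,True)[:2] for q in c])
E
python3 - w1 <<'E'
exec(open("m.py").read())
c=big((H>7)&(H<17)&(S>200)&(V>90),(265,70,360,170))
w=world(c,.093);(cx,cy),r=cv2.minEnclosingCircle((w*1000).astype(np.float32));print("pot",cx,cy,r, len(c))
c=big(((H<5)|(H>175))&(S>180)&(V>120),(170,130,245,195))
w=world(c,.045);print("red",cv2.minAreaRect((w*1000).astype(np.float32)))
c=big((V>170)&(S<60),(180,225,245,280));w=world(c,.045)*1000
print("white",w.min(0),w.max(0))
for row in range(62,240,20):
    g=im[row,255:365].astype(int).min(1);idx=np.where(g>205)[0]+255
    k=np.split(idx,np.where(np.diff(idx)>3)[0]+1)
    print(row,[np.round(onz(p,(a.mean(),row),.053,True)*1000,1)[:2].tolist()+[len(a)] for a in k if len(a)])
E
```

```text
pot 583.1920166015625 61.91884231567383 32.059356689453125 253
red ((462.93731689453125, 6.379947662353516), (55.45443344116211, 54.67376708984375), 2.7654943466186523)
white [ 457.2319642  -118.58660738] [484.900037   -92.37641904]
62 [[538.7, 127.4, 6], [623.8, 135.5, 6]]
82 [[539.5, 104.1, 6], [625.4, 111.5, 5]]
102 [[541.0, 81.1, 5], [626.6, 87.7, 5]]
122 [[542.0, 58.2, 5]]
142 [[543.7, 35.1, 6], [629.0, 40.2, 5]]
162 [[544.9, 11.7, 6], [630.0, 16.1, 5]]
182 [[546.2, -12.2, 6], [632.1, -8.6, 6]]
202 [[547.6, -37.0, 6], [633.3, -34.1, 5]]
222 [[548.5, -62.9, 5], [634.9, -60.7, 4]]
```

Fit results: scale yaw about 3.0°, pot at (583,62) mm, pan at (595.5,-137) and white key at (469,-113). The top-view estimates agree within 2 mm. Next I go in behind the pot, with the tips 14 mm above the deck.

Request:
servo_tool(
  targets=[
    [22,-42,20,0,0,-1],
    [44,-84,40,0,0,-1],
    [66,-126,70,0,0,-1],
    [66,-126,100,0,0,-1],
    [66,-126,125,0,0,-1],
    [66,-126,150,0,0,-1],
    [66,-126,170,0,0,-1],
    [66,-126,185,0,0,-1],
    [66,-126,192,0,0,-1],
    [66,-126,192,0,0,-1],
  ],
)

```text
t: 3.08
tcp_pos: [0.5818, 0.1276, 0.0592]
tool_rot: [1.0, 0.027, -0.0, 0.0]
force: [0.5, -0.8, -0.9]
finger_gap: 0.001
```

```bash
python3 snap.py w2
```

```text
3.075 [0.58176201 0.12761714 0.05916641] [[0.9985, 0.0547, -0.0004], [0.0547, -0.9985, -0.0], [-0.0004, -0.0, -1.0]] [ 0.52081544 -0.75393179 -0.93325957] 0.0007022513235419516
```

View pics/w2.png

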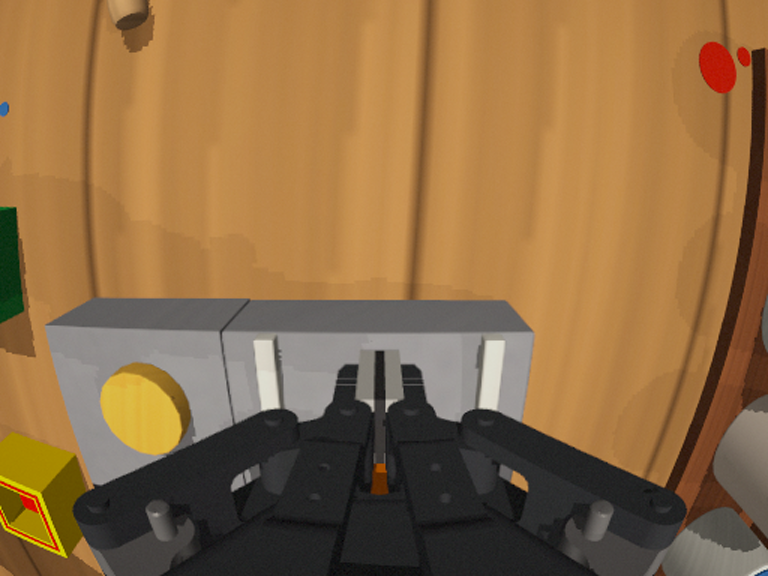

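The picture shows the tips between the rails (265 and 492), with the pot just visible past the fingers at (380,480). Next is a steady push along tool y, about 219 mm in all.

Request:
servo_tool(
  targets=[
    [0,7,0,0,0,0],
    [0,13,0,0,0,0],
    [0,19,0,0,0,0],
    [0,27,0,0,0,0],
    [0,36,0,0,0,0],
    [0,46,0,0,0,0],
    [0,56,0,0,0,0],
    [0,66,0,0,0,0],
    [0,76,0,0,0,0],
    [0,86,0,0,0,0],
  ],
)

```text
t: 4.38
tcp_pos: [0.5866, 0.0414, 0.0593]
tool_rot: [1.0, 0.028, 0.0, 0.0]
force: [0.6, 2.4, 1.6]
finger_gap: -0.0
```

Request:
servo_tool(
  targets=[
    [0,10,0,0,0,0],
    [0,20,0,0,0,0],
    [0,30,0,0,0,0],
    [0,40,0,0,0,0],
    [0,50,0,0,0,0],
    [0,60,0,0,0,0],
    [0,70,0,0,0,0],
    [0,80,0,0,0,0],
    [0,90,0,0,0,0],
    [0,100,0,0,0,0],
  ],
)

```text
t: 5.62
tcp_pos: [0.592, -0.0583, 0.0593]
tool_rot: [1.0, 0.028, -0.0, -0.0]
force: [0.1, 2.4, 0.6]
finger_gap: -0.003
```

Request:
servo_tool(
  targets=[
    [0,6,0,0,0,0],
    [0,11,0,0,0,0],
    [0,15,0,0,0,0],
    [0,19,0,0,0,0],
    [0,22,0,0,0,0],
    [0,24,0,0,0,0],
    [0,26,0,0,0,0],
    [0,27,0,0,0,0],
    [0,27,0,0,0,0],
    [0,27,0,0,0,0],
  ],
)

```text
t: 6.88
tcp_pos: [0.5936, -0.0848, 0.0592]
tool_rot: [1.0, 0.028, 0.0, 0.0]
force: [-0.2, 0.5, 1.4]
finger_gap: -0.0
```

```bash
python3 - <<'E'
from station import *
import pickle
from h import *
s=sense();p=snapshot("top");pickle.dump((s,p),open("t3.pkl","wb"));print(s["force"],s["tcp_pos"])
q=snapshot("scene")
a=cv2.resize(p["color"][135:245,190:350],(640,440),interpolation=cv2.INTER_CUBIC)
b=cv2.resize(q["color"][150:250,165:325],(640,400),interpolation=cv2.INTER_CUBIC)[:160]
b=cv2.resize(q["color"][150:250,165:325],(256,160),interpolation=cv2.INTER_CUBIC)
o=np.zeros((600,640,3),np.uint8);o[:440]=a;o[440:,:256]=b
cv2.imwrite("pics/t3.png",o[:,:,::-1])
E
```

```text
[-0.19086547  0.45874234  1.42966658] [ 0.59356996 -0.08483584  0.05922968]
```

View pics/t3.png

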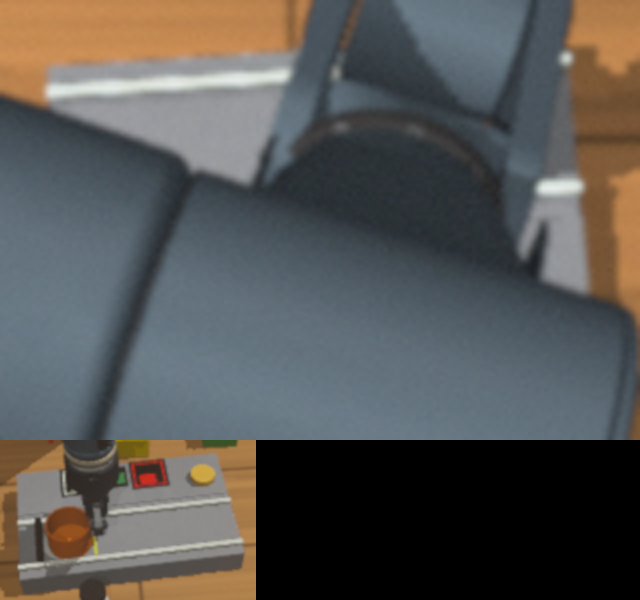

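The arm hides the top view, but the scene inset shows the pot upright and just short of the stop. I'll creep on until the force shows contact.

Request:
servo_tool(
  targets=[
    [0,1,0,0,0,0],
    [0,2,0,0,0,0],
    [0,3,0,0,0,0],
    [0,4,0,0,0,0],
    [0,5,0,0,0,0],
    [0,5,0,0,0,0],
  ],
)

```text
t: 7.72
tcp_pos: [0.5938, -0.0899, 0.0592]
tool_rot: [1.0, 0.028, -0.0, 0.0]
force: [-0.2, 0.1, -0.5]
finger_gap: 0.0
```

Request:
servo_tool(
  targets=[
    [0,0.5,0,0,0,0],
    [0,1,0,0,0,0],
    [0,1,0,0,0,0],
  ],
)

```text
t: 8.1
tcp_pos: [0.5939, -0.0907, 0.0592]
tool_rot: [1.0, 0.028, -0.0, 0.0]
force: [0.6, 0.8, -0.8]
finger_gap: 0.003
```

Request:
servo_tool(
  targets=[
    [0,0.5,0,0,0,0],
    [0,1,0,0,0,0],
    [0,1.5,0,0,0,0],
    [0,1.5,0,0,0,0],
  ],
)

```text
t: 8.6
tcp_pos: [0.594, -0.0923, 0.0593]
tool_rot: [1.0, 0.028, 0.0, 0.0]
force: [-0.8, 0.5, -0.8]
finger_gap: -0.001
```

Request:
servo_tool(
  targets=[
    [0,0.5,0,0,0,0],
    [0,1,0,0,0,0],
    [0,1,0,0,0,0],
  ],
)

```text
t: 8.98
tcp_pos: [0.594, -0.0928, 0.0594]
tool_rot: [1.0, 0.028, -0.0, -0.0]
force: [0.2, 1.9, 0.3]
finger_gap: 0.003
```

Request:
servo_tool(
  targets=[
    [0,0.5,0,0,0,0],
    [0,1,0,0,0,0],
    [0,1.5,0,0,0,0],
    [0,1.5,0,0,0,0],
  ],
)

```text
t: 9.48
tcp_pos: [0.5937, -0.093, 0.0595]
tool_rot: [1.0, 0.027, -0.0, -0.001]
force: [-0.3, 7.7, 2.4]
finger_gap: -0.004
```

The force jumped to 7.7 N and the TCP stopped at y = -93 mm, so the pot is against the stop. I'll back off, rise and move to a viewpoint where the camera sees both the pan and the white well.

Request:
servo_tool(
  targets=[
    [0,-4,0,0,0,0],
    [0,-14,0,0,0,0],
    [0,-14,-40,0,0,0],
    [0,-14,-95,0,0,0],
    [-10,10,-140,0,0,0],
    [-35,45,-150,0,0,0],
    [-69,91,-150,0,0,0],
    [-69,91,-150,0,0,0],
    [-69,91,-150,0,0,0],
    [-69,91,-150,0,0,0],
  ],
)

```text
t: 10.72
tcp_pos: [0.5308, -0.1883, 0.2091]
tool_rot: [1.0, 0.028, -0.0, -0.0]
force: [0.2, 0.4, 0.6]
finger_gap: -0.001
```

```bash
python3 snap.py w4
```

```text
10.725 [ 0.53075176 -0.18830475  0.20912344] [[0.9984, 0.0568, -0.0001], [0.0568, -0.9984, 0.0002], [-0.0001, -0.0002, -1.0]] [0.23292169 0.39977363 0.57341944] -0.0011194988841665265
```

View pics/w4.png

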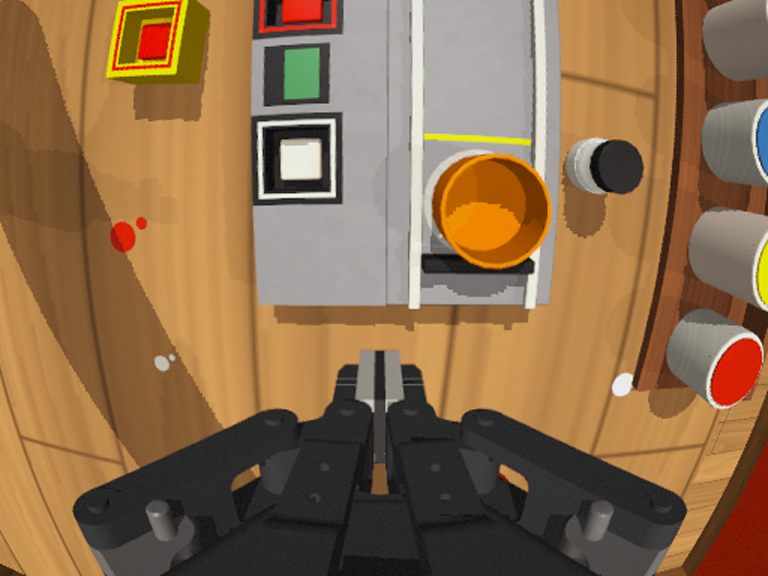

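The white well is in full view at (300,160) with its key at (301,159). The pot is upright at (494,210), against the stop bar. Next I measure both.

```bash
python3 - w4 <<'E'
exec(open("m.py").read())
c=big((V>160)&(S<60),(170,77,226,134));w=world(c,.045)*1000;r=cv2.minAreaRect(w.astype(np.float32));print("well",r)
k=(V>160)&(S<60);z=np.zeros(k.shape,np.uint8);z[90:122,184:217]=k[90:122,184:217]
c=big(z>0,(0,0,512,384));w2=world(c,.029)*1000;print("key",cv2.minAreaRect(w2.astype(np.float32)))
c=big((H>7)&(H<20)&(S>190)&(V>80),(280,98,372,182));w3=world(c,.093)*1000;print("pot",cv2.minEnclosingCircle(w3.astype(np.float32)))
T=Ro.from_quat(s["tool_rot"]).as_matrix()
d=np.array([*r[0],60])-s["tcp_pos"]*1000;print("tool shift to well, z60:",T.T@d)
E
```

```text
well ((469.0345153808594, -113.45763397216797), (54.333168029785156, 54.40701675415039), 2.9739933013916016)
key ((469.46075439453125, -113.57953643798828), (28.778902053833008, 28.893760681152344), 2.2368741035461426)
pot ((595.1032104492188, -137.2492218017578), 37.239253997802734)
tool shift to well, z60: [-57.35758342 -78.20364241 149.14156671]
```

The well centre is (469.0,-113.5) with yaw 2.97°, matching the first estimate. The pot is at (595.1,-137.2), within 1 mm of the pan. Now I move over the well.

Request:
servo_tool(
  targets=[
    [-20,-26,20,0,0,0],
    [-40,-54,45,0,0,0],
    [-57,-78,80,0,0,0],
    [-57,-78,115,0,0,0],
    [-57,-78,140,0,0,0],
    [-57,-78,149,0,0,0],
    [-57,-78,149,0,0,0],
    [-57,-78,149,0,0,0],
  ],
)

```text
t: 11.78
tcp_pos: [0.4698, -0.1148, 0.0611]
tool_rot: [1.0, 0.028, 0.001, 0.0]
force: [-0.9, -0.2, 0.4]
finger_gap: -0.004
```

Request:
servo_tool(
  targets=[
    [-1,-1,5,0,0,0],
    [-1,-1,12,0,0,0],
    [-1,-1,20,0,0,0],
    [-1,-1,26,0,0,0],
    [-1,-1,30,0,0,0],
    [-1,-1,30,0,0,0],
  ],
)

```text
t: 12.52
tcp_pos: [0.4677, -0.1136, 0.0299]
tool_rot: [1.0, 0.028, -0.0, -0.0]
force: [0.2, -0.2, 0.4]
finger_gap: 0.002
```

Request:
servo_tool(
  targets=[
    [0,0,2,0,0,0],
    [0,0,4,0,0,0],
    [0,0,6,0,0,0],
    [0,0,7,0,0,0],
    [0,0,7,0,0,0],
    [0,0,7,0,0,0],
  ],
)

```text
t: 13.28
tcp_pos: [0.4681, -0.1137, 0.0234]
tool_rot: [1.0, 0.028, 0.0, 0.0]
force: [-0.5, -0.2, 4.5]
finger_gap: -0.006
```

Request:
servo_tool(
  targets=[
    [0,0,0.5,0,0,0],
    [0,0,1,0,0,0],
    [0,0,1.5,0,0,0],
    [0,0,1.5,0,0,0],
    [0,0,1.5,0,0,0],
    [0,0,1.5,0,0,0],
  ],
)

```text
t: 14.02
tcp_pos: [0.4681, -0.1137, 0.0229]
tool_rot: [1.0, 0.028, 0.0, 0.0]
force: [-1.0, 1.0, 15.0]
finger_gap: 0.0
```

The key has bottomed: z = 22.9 mm and 15 N, well above the 5 N spring. I'll draw straight up and out, then go back to the viewpoint.

Request:
servo_tool(
  targets=[
    [0,0,-4,0,0,0],
    [0,0,-14,0,0,0],
    [0,0,-30,0,0,0],
    [0,0,-60,0,0,0],
    [0,0,-110,0,0,0],
    [20,26,-160,0,0,0],
    [45,60,-185,0,0,0],
    [58,78,-187,0,0,0],
    [58,78,-187,0,0,0],
    [58,78,-187,0,0,0],
  ],
)

```text
t: 15.28
tcp_pos: [0.5285, -0.187, 0.2078]
tool_rot: [1.0, 0.028, -0.002, -0.001]
force: [-0.3, 0.3, -0.7]
finger_gap: -0.003
```

```bash
python3 snap.py w5; python3 - w5 <<'E'
exec(open("m.py").read())
k=(V>160)&(S<60);z=np.zeros(k.shape,np.uint8);z[90:122,184:217]=k[90:122,184:217]
c=big(z>0,(0,0,512,384));w2=world(c,.029)*1000;print("key",cv2.minAreaRect(w2.astype(np.float32)))
c=big((H>7)&(H<20)&(S>190)&(V>80),(280,98,372,182));w3=world(c,.093)*1000;print("pot",cv2.minEnclosingCircle(w3.astype(np.float32)))
E
```

```text
15.275 [ 0.52851735 -0.18697066  0.20779583] [[0.9985, 0.0554, -0.0033], [0.0554, -0.9985, 0.0022], [-0.0032, -0.0024, -1.0]] [-0.28018979  0.301575   -0.69243494] -0.0027457711861708298
key ((469.121826171875, -113.57457733154297), (28.703092575073242, 29.19828987121582), 2.6114490032196045)
pot ((594.9381713867188, -137.1114501953125), 37.284236907958984)
```

View pics/w5.png

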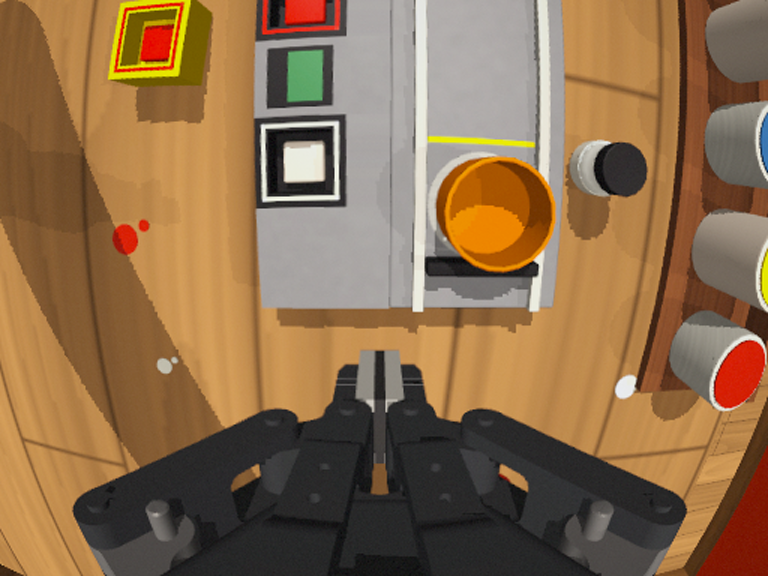

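The view shows the white key up again at (304,162) and the pot still on the pan at (496,214). Both are the same size and in the same place as before the press. The arm is clear, so I hand in.

```bash
python3 -c "
from station import *
print(sign_off())"
```

```text
the job is handed in; nothing more can be done
None
```

I slid the orange pot about 199 mm along the channel with shut fingertips until it stood against the stop. I then pressed the white tare key right down and drew back out. The job was handed in at about 15 s of the 48 s allowed; no verdict was reported.

Last checks:
- **Pot:** the push force jumped to 7.7 N at the stop. After the key press the pot measured (595, -137) mm, within 1 mm of the pan centre I worked out from the scale's position. It stood upright.
- **White key:** it bottomed with the fingertip at z = 22.9 mm and 15 N, against a spring of about 5 N. It was held down for about 1 s. The last image shows it the same size and in the same place as before the press, so it is up again.
- **Red key and other things:** I went near none of them, and the ink jar looked unmoved. I did not measure the others again at the end, and the last view cuts off part of the red key.

No checks failed. The top view put the scale's yaw at about 2.0–2.3° and the wrist view at about 3.0°; I used the wrist value, and the positions agreed within 2 mm.

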